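# Run in a model road wheel at full speed

## Task

Run in the road wheel that lies in the lane of the run-in stand: push it along the lane with your fingertips until it rests against both rubber rollers, without lifting or tipping it. Then push the controller's throttle lever past its first notch all the way to the second stop, and only then press the small start button fully down and let go. Leave the big mushroom stop button, the paint pot, the spare wheels and everything else on the bench where they are.

Things in the scene. Friction and masses are not known exactly. Their poses are not given: they have to be found in the camera images.
- wheel_centre (a point): Centre of the tan model road wheel lying flat in the lane, 16 mm above its underside; z up along its axle. 64 mm across, 32 mm high over its two flanges (each 8 mm thick, waist between them 50 mm across), stub axle 6 mm across standing up to 47 mm above its underside; 0.1 to 0.2 kg. Slides freely on the lane's floor; starts 35 to 100 mm short of home.
- home (a point): Where the wheel's centre lies when the wheel rests against both rollers; fixed to the stand, 36 mm above the bench. Its axes are the stand's.
- stand: Aluminium run-in stand, fixed, 250 x 100 mm; origin on the bench at its centre; +x along the lane to the rollers, away from the robot. Lane floor 20 mm above the bench, from x = -125 mm (open end), between rails 72 mm apart (tops 34 mm above the bench, x -125 to 35 mm). Two upright rubber rollers, 28 mm across, tops 62 mm up, at x = 85, y = +-22 mm; motor plate behind, 68 mm high.
- controller: Grey bench controller, a flat box fixed to the bench, 150 mm (x) by 220 mm (y), top 60 mm above the bench. Origin on the bench at its centre; +x away from the robot, +y to the left. The throttle slot runs along y near the far edge (x = 35 mm); near the front edge stand the small start button (x -38, y -55 mm) and the mushroom stop button (x -38, y +55 mm).
- throttle_top (a point): Centre of the top of the throttle lever's black paddle head, 106 mm above the bench; moves with the lever. The head is 32 mm (controller x) by 16 mm (controller y, the sliding direction) and reaches 30 mm down, on an 8 mm square stem that goes on 16 mm down into the slot. Axes as the controller's.
- throttle (a joint): Slide of the lever along the controller's +y (m): 0 off, about 0.030 first notch (slow), 0.060 second stop (full, hard stop). Sprung: about 6 N to leave off and again to leave the notch; released short of about 0.047 it falls back to the notch or stays between, beyond that it is drawn in to the second stop. Starts at off.
- start_top (a point): Centre of the flat top of the small start button, 24 mm across, 82 mm above the bench when out; it moves with the button. Its collar is 40 mm across, top 72 mm above the bench.
- start (a joint): Travel of the start button downwards, in m: 0 out, 0.006 fully down, which takes about 5 N; it springs back.
- stop_top (a point): Centre of the top of the big mushroom stop button, 42 mm across, 92 mm above the bench. Not to be pressed.
- stop (a joint): Travel of the stop button downwards, in m: 0 out, 0.006 fully down, about 5 N.
- paint_pot: Small round paint pot, 36 mm across, 55 mm high, between the stand and the controller. Loose bystander. Its origin is the centre of its underside.
- spare_a: Spare tan road wheel, the same as the one in the lane (64 mm across, 32 mm high, stub axle to 47 mm), lying on the bench. Loose bystander. Its origin is the centre of its underside.
- spare_b: Spare tan road wheel, the same as the one in the lane (64 mm across, 32 mm high, stub axle to 47 mm), lying on the bench. Loose bystander. Its origin is the centre of its underside.
- spare_c: Spare tan road wheel, the same as the one in the lane (64 mm across, 32 mm high, stub axle to 47 mm), lying on the bench. Loose bystander. Its origin is the centre of its underside.
- sprocket: Steel toothed sprocket, 68 mm across, 16 mm high at the hub, lying flat. Loose bystander. Its origin is the centre of its underside.
- screwdriver: Screwdriver, about 200 mm long, lying on the bench along its x axis, handle towards -x. Loose bystander.
- parts_cup: Small steel cup, 52 mm across, 35 mm high. Loose bystander. Its origin is the centre of its underside.
- wheel: The same road wheel; origin at the centre of its underside, 16 mm below point wheel_centre.

How it is judged:
On the way, in this order (a step that is already met when the one before it is completed fails the run):
1. the wheel rests against both rollers (horizontal distance between wheel_centre and home below 0.005 m and angle between wheel_centre's own z axis and vertical below 0.1 rad), for 0.2 s.
2. the throttle lever is past the first notch, at the second stop (value of joint throttle above 0.056 m), for 0.2 s.
3. the start button is pressed down (value of joint start above 0.004 m), for 0.05 s.
At the end, for the whole second after the job is handed in: The wheel lies flat (within 0.1 rad) and at rest with its centre within 5 mm of home against the rollers, the throttle lever stands within 4 mm of its second stop, the start button has been pressed (over 4 mm) after that and is out again, the stop button is out (all of step 1 and value of joint throttle above 0.056 m and value of joint each of start, stop below 0.002 m and linear speed of wheel below 0.01 m/s); the robot touches nothing.
It fails at once if the wheel is lifted off the lane's floor (over 8 mm) or tipped (over 0.3 rad) (z of wheel_centre in the frame of home above 0.008 m or angle between wheel_centre's own z axis and vertical above 0.3 rad).
It fails at once if the start button is pressed before the wheel is home and the throttle at the second stop (value of joint start above 0.003 m and (value of joint throttle below 0.054 m or horizontal distance between wheel_centre and home above 0.007 m)).
It fails at once if the stop button is pressed (value of joint stop above 0.003 m).
It fails at once if a bystander is moved more than 15 mm (distance of any of paint_pot, spare_a, spare_b, spare_c, sprocket, screwdriver, parts_cup from where it was at the start of the episode above 0.015 m).
It also fails if it takes over 54 s, if anything falls off the work surface, if the arm or the gripper's body presses on something with over 40 N, if the wrist force passes 120 N, or if a joint passes its speed limit or range.

## Robot

A 7-joint arm with a two-finger parallel gripper is mounted at the origin on the work surface. World frame = base frame: x ahead of the robot, y to its left, z up, the work surface at z = 0. Lengths are in m, angles in rad, forces in N, time in s.
With the tool pointing down it reaches from about 0.425 to 0.875 m from the base axis. Payload 4.7 kg.
Tool frame: the origin (TCP) lies on the centre line of the jaws, within the pads' length; the fingertips stand 19 mm ahead of it and the grasp point (between the pads) is the TCP; x points along the fingers, z is the direction in which the jaws open and shut, and the axes are right-handed (so a half turn about x gives the same grasp; the last joint's range is limited). The gripper opens to 87 mm and grips with 3 to 60 N. Pads are 19 mm wide; open, the fingers measure 117 mm over their backs; the gripper's body (75 mm by 190 mm) begins 51 mm behind the grasp point.
Start: joints at [1.176, 0.321, -0.07, 1.45, 0.023, 1.371, -0.057], TCP at [0.258, -0.596, 0.242] pointing down, gripper open.
Joint ranges: [-2.86, 2.86], [-0.3, 2.09], [-1.38, 1.24], [0.06, 2.45], [-1.56, 4.7], [0.09, 2.05], [-2.69, 2.69]. Speed limits (rad/s): [2.57, 2.57, 3.14, 3.14, 3.14, 3.14, 3.14].

## Interface

Orientations are given as a rotation vector (axis times angle).
In Python, from bench import get_state, get_image, camera_info, close_job gives the robot as it stands.
- The arm moves only by the tool jog_arm, never from a script. Its argument "targets" is a list of rows, each a list of 7 numbers: the turn, a rotation vector about the tool's x, y, z in degrees, then the shift along the tool's x, y, z in cm, then the finger opening in cm, from 0 to 8.7. In form: [[wx, wy, wz, tx, ty, tz, jaw], ...]. A call has 1 to 10 rows; each row shifts and turns the commanded pose from where the row before left it, along the tool's axes as they then stand; what a row does not reach is not made up. A row lasts 1/8 s, in which the tool goes at most 62.5 mm and 10.7 degrees, less where a joint would pass 70% of its speed; a pose out of reach is approached as far as the arm can. A call is refused whole if a number of a shift passes 6.25 or a number of a turn 10.7, either way. A call with a gripper value outside its range is refused whole. The fingers move at their own pace and stop on an object; "squeeze" is the grip in N (left out, the last holds). Time passes only in rows, so rows that do not move let the fingers close. It gives the time, the measured TCP pose, the force and the opening at its end, in the units of the state.
- get_state(): the state, without advancing time (a new reading comes with each control period).
- get_image(name): name is "scene" or "top" or "wrist"; returns (picture, depth): 400x640x3 uint8, red, green, blue; 400x640 float32, m along the optical axis (not along the pixel's ray), 0 where there is no reading.
- camera_info(name): a dict with "intrinsics" (3x3 intrinsics, pixels), "world_from_camera" (4x4, takes a point from camera to world coordinates); the wrist camera has in their place "mount" (4x4, takes a point from camera to tool coordinates, whose origin is the TCP and whose axes are the tool frame's). Camera axes: x right, y up, looking along -z (the intrinsics and any distortion apply to the point x, -y, -z); pixel columns grow to the right and rows downward; lengths in m; the calibration is good to about 2 mm. A picture is of the moment at which its call begins: read the wrist's pose just before it. camera_info takes no time and is no camera call.
- close_job(): hands the job in, once; it reports no verdict.
The state is a dict: "time": time; "joint_positions": joint angles; "qd": joint speeds; "joint_torque": joint torques, N m; "position": TCP position; "tool_rot": TCP orientation; "ft_force": force on the tool from outside, world axes, zero at the start; "torque": the same for the moment, N m; "grip_width": opening from 0.0 (shut) to 1.0 (fully open).
Only numpy, scipy, OpenCV 4.12 (cv2) and the standard library are available. Lean on these libraries where they do the work, as an engineer would, in place of code of your own. Each camera call takes 0.05 s, during which the arm holds its last target.

## Working session

There is one attempt and no reset: what is moved stays moved. The work goes in short steps, Python scripts to look and compute and a tool call to move; the robot and the scene stay as the last step left them, time stands still between calls to the robot, and variables do not carry over. Pictures are saved under pics/ and viewed, and the job is handed in when it is done.

Besides the shell and the picture viewer there is one more tool, called after "Request:" as a command line: name --pt "numbers of a row" for each row, then --argument value for the rest. jog_arm: Moves the arm, as the interface text tells. Its arguments: {"type":"object","properties":{"targets":{"type":"array"},"squeeze":{"type":"number"}},"required":["targets"]}

```bash
mkdir -p pics; ls; python3 - <<'E'
from bench import *
import cv2,numpy as np
s=get_state();print(s)
for n in ["scene","top"]:
    p,d=get_image(n);np.savez(f"{n}0.npz",p=p,d=d);cv2.imwrite(f"pics/{n}0.png",p[:,:,::-1]);print(n,camera_info(n),(d>0).mean())
print(camera_info("wrist"))
E
```

```text
pics
{'time': 0.0, 'joint_positions': array([ 1.17608821,  0.32184422, -0.07008775,  1.45167352,  0.02261012,
        1.37075815, -0.05692386]), 'qd': array([ 2.84668544e-05, -1.55110129e-03, -1.09741357e-03,  1.51841079e-03,
        3.95281434e-04,  1.50298376e-04, -1.74663802e-04]), 'joint_torque': array([ 5.78646541e-04, -4.91289067e+01, -4.03133305e-01, -3.12529743e+01,
       -6.38213125e-02,  4.34953964e-02,  1.57193399e-04]), 'position': array([ 0.25813985, -0.59599367,  0.24044845]), 'tool_rot': array([ 0.90400433,  1.37699131, -0.90243869]), 'ft_force': array([-0.61875865, -0.92748935, -0.15985812]), 'torque': array([0.00598557, 0.01477235, 0.04011677]), 'grip_width': 1.001422943566419}
scene {'intrinsics': array([[436.76071322,   0.        , 326.18408015],
       [  0.        , 436.76071322, 198.27500863],
       [  0.        ,   0.        ,   1.        ]]), 'world_from_camera': array([[ 0.71793797, -0.61139347,  0.33281091,  0.98328215],
       [ 0.69605973,  0.6361014 , -0.33298027, -0.38946382],
       [-0.00811952,  0.47071545,  0.88224772,  1.07411385],
       [ 0.    
[... 432 characters left out ...]
  [ 8.80022317e-04,  6.07982286e-02,  9.98149689e-01,
         1.41504036e+00],
       [ 0.00000000e+00,  0.00000000e+00,  0.00000000e+00,
         1.00000000e+00]])} 0.9960234375
{'intrinsics': array([[291.8571697 ,   0.        , 328.06999671],
       [  0.        , 291.8571697 , 205.21842088],
       [  0.        ,   0.        ,   1.        ]]), 'mount': array([[ 4.62594969e-04,  2.76689700e-01, -9.60959206e-01,
        -1.43645103e-01],
       [ 8.68151479e-04,  9.60958836e-01,  2.76690011e-01,
         7.46925399e-02],
       [ 9.99999516e-01, -9.62253564e-04,  2.04326151e-04,
         2.54859776e-04],
       [ 0.00000000e+00,  0.00000000e+00,  0.00000000e+00,
         1.00000000e+00]])}
```

View pics/scene0.png

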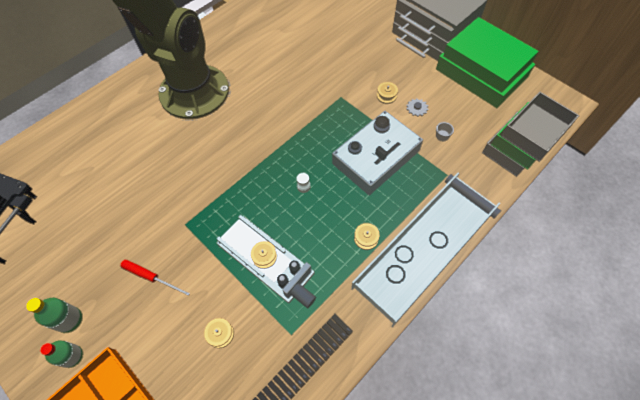

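View pics/top0.png

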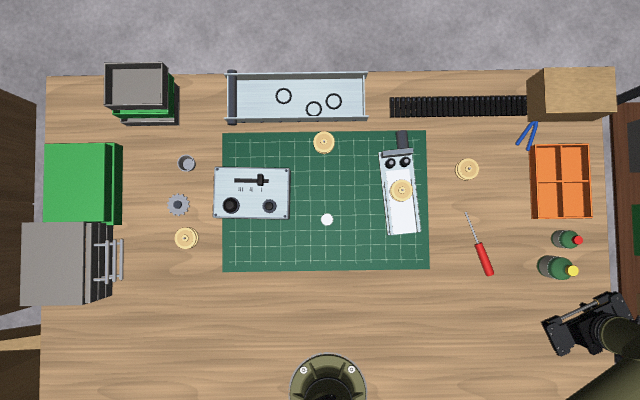

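The top view shows the stand near (402,195) with the wheel at (401,189), rollers near (391,162) and (406,162), the controller at (252,193), and the pot at (327,219). I'll zoom in next.

```bash
python3 - <<'E'
import cv2,numpy as np
t=np.load("top0.npz")["p"][:,:,::-1];s=np.load("scene0.npz")["p"][:,:,::-1]
def crop(im,x0,y0,w,h,k):return cv2.resize(im[y0:y0+h,x0:x0+w],None,fx=k,fy=k,interpolation=cv2.INTER_CUBIC)
cv2.imwrite("pics/c1.png",np.hstack([crop(t,205,150,100,80,4),crop(t,360,130,80,80+0,4)]) )
cv2.imwrite("pics/c2.png",np.hstack([crop(s,325,105,100,90,4),crop(s,210,210,100,90,4)]))
E
```

```text
(no output)
```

View pics/c1.png

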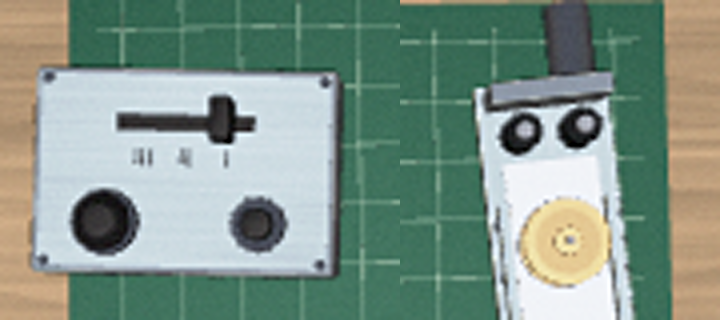

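View pics/c2.png

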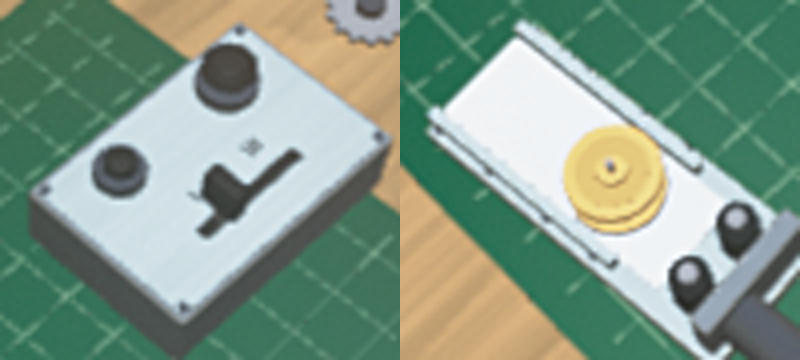

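```bash
cat > h.py <<'E'
import numpy as np,cv2
from bench import *
from scipy.spatial.transform import Rotation as R
def ray(n,uv,T=None):
    c=camera_info(n);K=c["intrinsics"]
    if T is None:T=c["world_from_camera"]
    u,v=uv;d=np.array([(u-K[0,2])/K[0,0],-(v-K[1,2])/K[1,1],-1.])
    return T[:3,3],T[:3,:3]@d
def plane(n,uv,z,T=None):
    o,d=ray(n,uv,T);return o+d*(z-o[2])/d[2]
def tri(rs):
    A=0;b=0
    for o,d in rs:
        d=d/np.linalg.norm(d);P=np.eye(3)-np.outer(d,d);A=A+P;b=b+P@o
    p=np.linalg.solve(A,b)
    e=[np.linalg.norm(np.cross(p-o,d/np.linalg.norm(d))) for o,d in rs]
    return p,max(e)
def wT(pos,rv):
    T=np.eye(4);T[:3,3]=pos;T[:3,:3]=R.from_rotvec(rv).as_matrix();return T@camera_info("wrist")["mount"]
E
python3 - <<'E'
from h import *
np.set_printoptions(precision=4,suppress=True)
q=lambda c,o:((c[0]+.5)/4-.5+o[0],(c[1]+.5)/4-.5+o[1])
A=(205,150);B=(360,130);C=(325,105);D=(210,210)
pts={"scrFL":((48,76),A,(383-0,137),C,None)}
names=dict(
 s_fl=((48,76),(240,30),A,C,.06),   # far-left
 s_fr=((327,82),(383,137),A,C,.06),
 s_nl=((42,259),(240,30),A,C,.06),
 stop=((104,219),(228,62),A,C,.092),start=((258,222),(120,158),A,C,.082),pad=((221,117),(224,178),A,C,.106),
 ax=((169,240),(210,165),B,D,.067),rl=((124,128),(338,215),B,D,.062),rr=((182,126),(290,270),B,D,.062))
for k,(t,s,o1,o2,z) in names.items():
    p1=q(t,o1);p2=q(s,o2);print(k,plane("top",p1,z),plane("scene",p2,z),*tri([ray("top",p1),ray("scene",p2)]))
for k,c in dict(fl=(48,76),fr=(327,82),nl=(42,259),nr=(320,264)).items():print(k,plane("top",q(c,A),.06))
for k,c in dict(a=(240,30),b=(383,137),c=(184,308),d=(42,190)).items():print(k,plane("scene",q(c,C),.06))
# depth
d=np.load("top0.npz")["d"]
c=camera_info("top");K=c["intrinsics"];T=c["world_from_camera"]
v,u=np.mgrid[:400,:640];X=np.stack([(u-K[0,2])/K[0,0]*d,-(v-K[1,2])/K[1,1]*d,-d,np.ones_like(d)],-1)@T.T
Z=X[...,2];np.save("topX.npy",X[...,:3])
m=np.clip(Z/0.12*255,0,255).astype(np.uint8)
cv2.imwrite("pics/z.png",cv2.applyColorMap(cv2.resize(m[120:250,200:440],None,fx=3.3,fy=3.3,interpolation=cv2.INTER_NEAREST),2))
print(Z[240,300],Z[180,240])
E
```

```text
s_fl [0.656  0.3117 0.06  ] [0.5248 0.3182 0.06  ] [0.6131 0.247  0.2121] 0.03814884756365672
s_fr [0.6488 0.1095 0.06  ] [0.6603 0.315  0.06  ] [0.6774 0.1305 0.2657] 0.06297723250793096
s_nl [0.5235 0.316  0.06  ] [0.5248 0.3182 0.06  ] [0.5243 0.3168 0.0605] 0.0012117796237929425
stop [0.5504 0.2651 0.092 ] [0.5518 0.2683 0.092 ] [0.5514 0.266  0.0935] 0.0016199516548357003
start [0.5471 0.1578 0.082 ] [0.5478 0.1607 0.082 ] [0.5479 0.1585 0.0841] 0.001302864495328528
pad [0.62   0.1804 0.106 ] [0.6193 0.1834 0.106 ] [0.6202 0.1805 0.1097] 0.0008448508847884736
ax [ 0.587  -0.2227  0.067 ] [ 0.5918 -0.2238  0.067 ] [ 0.5881 -0.2232  0.059 ] 0.0010027286488713376
rl [ 0.6691 -0.1929  0.062 ] [ 0.6703 -0.1905  0.062 ] [ 0.6698 -0.1918  0.0631] 0.00129156089394528
rr [ 0.67  -0.235  0.062] [ 0.6745 -0.2345  0.062 ] [ 0.6717 -0.2348  0.056 ] 0.001539020952671831
fl [0.656  0.3117 0.06  ]
fr [0.6488 0.1095 0.06  ]
nl [0.5235 0.316  0.06  ]
nr [0.5171 0.1158 0.06  ]
a [0.5248 0.3182 0.06  ]
b [0.6603 0.315  0.06  ]
c [0.6515 0.1123 0.06  ]
d [0.5172 0.1153 0.06  ]
0.002379417055356825 0.058541161438679934
```

View pics/z.png

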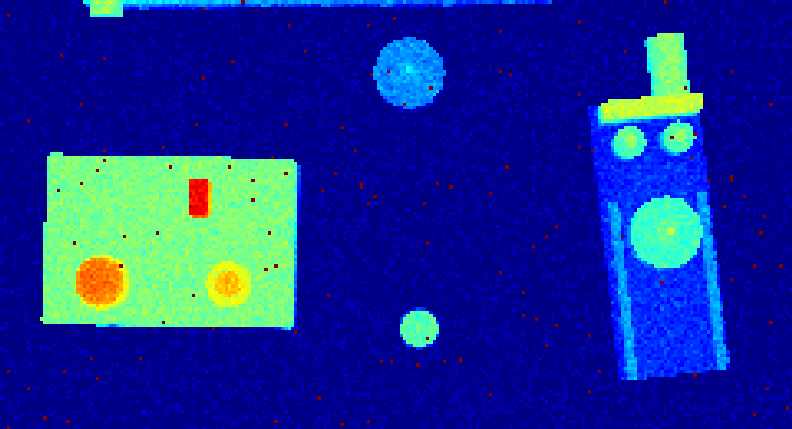

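The depth image is clean. I'll use height bands to refine the poses.

```bash
python3 - <<'E'
from h import *
np.set_printoptions(precision=4,suppress=True)
X=np.load("topX.npy");Z=X[...,2]
def sel(u0,u1,v0,v1,z0,z1):
    m=np.zeros(Z.shape,bool);m[v0:v1,u0:u1]=1
    m=(m&(Z>z0)&(Z<z1)).astype(np.uint8)
    n,l,st,_=cv2.connectedComponentsWithStats(m);i=1+np.argmax(st[1:,4]);return l==i
def rep(name,m):
    p=X[m];print(name,m.sum(),p[:,:2].mean(0),"bb",p.min(0),p.max(0),"zmed",np.median(p[:,2]))
    c=(p[:,:2].min(0)+p[:,:2].max(0))/2
    (cx,cy),(w,h),a=cv2.minAreaRect((p[:,:2]*1000).astype(np.float32));print("   rect",cx,cy,w,h,a)
    return p
rep("wheel",sel(385,415,175,205,.044,.072))
rep("rollL",sel(383,397,154,168,.045,.08));rep("rollR",sel(398,412,154,168,.045,.08))
rep("railL",sel(375,397,175,240,.027,.041));rep("railR",sel(403,425,175,240,.027,.041))
rep("plate",sel(375,420,146,157,.058,.08))
rep("ctrl",sel(205,300,160,225,.05,.12))
rep("pad",sel(250,268,170,190,.095,.12))
rep("stop",sel(218,245,192,218,.078,.1));rep("start",sel(256,280,192,218,.076,.1))
rep("pot",sel(315,340,205,232,.045,.07))
rep("spare_b",sel(310,340,130,155,.02,.06))
for n in ("L","R"):
    p=X[sel(375,397,175,240,.027,.041) if n=="L" else sel(403,425,175,240,.027,.041)]
    vx,vy,x0,y0=cv2.fitLine(p[:,:2].astype(np.float32),cv2.DIST_HUBER,0,1e-4,1e-4).ravel();print(n,np.degrees(np.arctan(vy/vx)),"y at x=.55,.67:",y0+vy/vx*(.55-x0),y0+vy/vx*(.67-x0))
E
```

```text
wheel 377 [ 0.5875 -0.2233] bb [ 0.5575 -0.2552  0.0443] [ 0.6194 -0.1933  0.0696] zmed 0.05251563444926788
   rect 588.4879150390625 -224.19686889648438 61.79360580444336 61.7728271484375 1.0950669050216675
rollL 74 [ 0.6679 -0.1927] bb [ 0.6547 -0.2072  0.0452] [ 0.681  -0.1801  0.0694] zmed 0.0542415458743295
   rect 667.9303588867188 -193.1298828125 26.300025939941406 26.189550399780273 60.183006286621094
rollR 72 [ 0.6717 -0.2364] bb [ 0.6595 -0.2507  0.047 ] [ 0.6866 -0.224   0.0655] zmed 0.05418320007545763
   rect 672.2220458984375 -236.98399353027344 24.829498291015625 27.707813262939453 43.87111282348633
railL 167 [ 0.5363 -0.1869] bb [ 0.4594 -0.1978  0.0272] [ 0.616  -0.1759  0.041 ] zmed 0.03389198373650126
   rect 537.6683959960938 -186.83505249023438 157.2133026123047 12.040921211242676 5.746640682220459
railR 172 [ 0.5433 -0.2667] bb [ 0.467  -0.2793  0.0271] [ 0.6233 -0.2557  0.0402] zmed 0.033721407862662645
   rect 545.2041015625 -266.7481384277344 157.14923095703125 10.834644317626953 5.809266567230225
plate 193 [ 0.6986 -0.2128] bb [ 0.6874 -0.2553  0.0582] [ 0.7
[... 745 characters left out ...]
.5463 0.1589] bb [0.5361 0.1445 0.0766] [0.559  0.1699 0.0877] zmed 0.08193285612699452
   rect 546.4490356445312 159.2713165283203 21.33578872680664 22.421300888061523 26.092662811279297
pot 101 [ 0.5061 -0.0047] bb [ 0.4912 -0.0207  0.0484] [0.5203 0.0112 0.0619] zmed 0.055008025661483106
   rect 505.78070068359375 -4.789846420288086 31.890687942504883 28.948165893554688 89.15477752685547
spare_b 358 [0.7359 0.0011] bb [ 0.7046 -0.0306  0.0236] [0.7684 0.0318 0.0469] zmed 0.03227620014138555
   rect 735.5697021484375 1.5504074096679688 62.49799346923828 60.9726448059082 50.561527252197266
L 5.196661 y at x=.55,.67: -0.18564747 -0.17473367
R 5.3486843 y at x=.55,.67: -0.26568687 -0.25445196
```

```bash
cat >> h.py <<'E'
def rowsto(pos,yawdeg,jaw,n=None,pr=True):
    """yaw: tool y axis = -(cos,sin) , x down. prints shift in the tool frame (cm) and turn (deg)"""
    s=get_state();Rc=R.from_rotvec(s["tool_rot"]).as_matrix()
    a=np.radians(yawdeg);u=np.array([np.cos(a),np.sin(a),0]);x=np.array([0,0,-1.]);y=-u;z=np.cross(x,y)
    Rt=np.c_[x,y,z]
    w=np.degrees(R.from_matrix(Rc.T@Rt).as_rotvec());dp=np.array(pos)-s["position"]
    print("t",s["time"],"pos",s["position"].round(4),"F",s["ft_force"].round(1),"grip",round(s["grip_width"],3))
    print("Rc",Rc.round(3).tolist());print("turn",w.round(1),"shift now(cm)",(Rc.T@dp*100).round(2),"after turn",(Rt.T@dp*100).round(2))
E
python3 - <<'E'
from h import *
rowsto([.515,-.229,.12],5.3,2)
rowsto([.515,-.229,.12],185.3,2)
E
```

```text
t 0.1 pos [ 0.2582 -0.596   0.2406] F [-0.4 -0.9  0.2] grip 0.998
Rc [[-0.001, 0.918, 0.398], [0.002, 0.398, -0.918], [-1.0, -0.0, -0.002]]
turn [-1.619e+02 -0.000e+00 -1.000e-01] shift now(cm) [ 12.09  38.16 -23.45] after turn [ 12.06 -28.96  34.17]
t 0.1 pos [ 0.2582 -0.596   0.2406] F [-0.4 -0.9  0.2] grip 0.998
Rc [[-0.001, 0.918, 0.398], [0.002, 0.398, -0.918], [-1.0, -0.0, -0.002]]
turn [18.1 -0.1  0. ] shift now(cm) [ 12.09  38.16 -23.45] after turn [ 12.06  28.96 -34.17]
```

Request:
jog_arm --pt "9 0 0 0 0 0 2" --pt "9 0 0 0 0 0 2" --pt "0 0 0 0 3.6 -4.3 2" --pt "0 0 0 0 3.6 -4.3 2" --pt "0 0 0 0 3.6 -4.3 2" --pt "0 0 0 0 3.6 -4.3 2" --pt "0 0 0 0 3.6 -4.3 2" --pt "0 0 0 0 3.6 -4.3 2" --pt "0 0 0 0 3.6 -4.2 2" --pt "0 0 0 0 3.6 -4.2 2"

```text
time: 1.35
position: [0.5133, -0.2272, 0.2413]
tool_rot: [1.139, 1.253, -1.14]
ft_force: [0.7, -0.8, 0.7]
grip_width: 0.236
```

Request:
jog_arm --pt "0 0 0 0 0 0 2" --pt "0 0 0 0 0 0 2"

```text
time: 1.6
position: [0.5122, -0.2292, 0.2411]
tool_rot: [1.138, 1.253, -1.14]
ft_force: [0.4, -0.0, 0.7]
grip_width: 0.229
```

```bash
python3 - <<'E'
from h import *
rowsto([.515,-.229,.12],185.3,2)
p,d=get_image("wrist");np.savez("w1.npz",p=p,d=d);cv2.imwrite("pics/w1.png",p[:,:,::-1])
E
```

```text
t 1.6 pos [ 0.5122 -0.2292  0.2411] F [ 0.4 -0.   0.7] grip 0.229
Rc [[-0.001, 0.996, 0.095], [-0.0, 0.095, -0.996], [-1.0, -0.001, 0.0]]
turn [0.1 0.  0.1] shift now(cm) [12.11  0.29 -0.  ] after turn [12.11  0.28  0.  ]
```

View pics/w1.png

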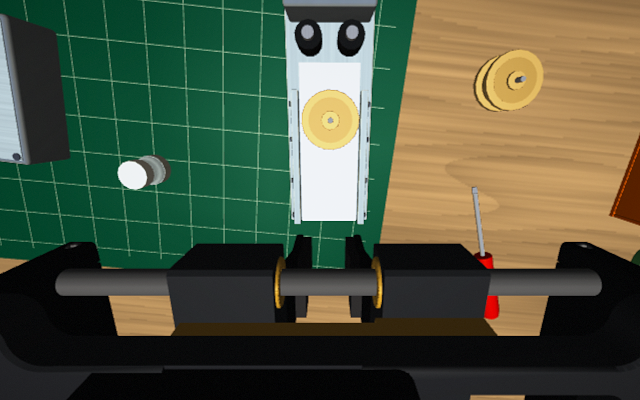

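The wrist view shows the axle tip at (330,120), roller tops near (308,33) and (351,33), and the lane centred under the fingers. I'll cross-check against the top view.

```bash
python3 - <<'E'
from h import *
np.set_printoptions(precision=4,suppress=True)
s=get_state();T=wT(s["position"],s["tool_rot"])
print(plane("wrist",(330,120),.067,T),plane("wrist",(308,33),.062,T),plane("wrist",(351,33),.062,T))
z=np.load("w1.npz");p=z["p"].astype(int);d=z["d"]
K=camera_info("wrist")["intrinsics"];v,u=np.mgrid[:400,:640]
X=(np.stack([(u-K[0,2])/K[0,0]*d,-(v-K[1,2])/K[1,1]*d,-d,np.ones_like(d)],-1)@T.T)[...,:3]
m=(u>290)&(u<370)&(v>80)&(v<160)&(X[...,2]>.042)&(X[...,2]<.075)
q=X[m];c,r=cv2.minEnclosingCircle((q[:,:2]*1000).astype(np.float32));print("wheel",c,r,np.median(q[:,2]),X[115,318],X[200,330])
for a in ((290,328),(332,375)):
    m=(u>a[0])&(u<a[1])&(v>12)&(v<60)&(X[...,2]>.05)&(X[...,2]<.066)&(X[...,0]<.69)
    q=X[m];c,r=cv2.minEnclosingCircle((q[:,:2]*1000).astype(np.float32));print("roller",c,r,q.mean(0))
# triangulate axle tip top+wrist
tp=((169.5)/4-.5+360,(240.5)/4-.5+130)
print(tri([ray("top",tp),ray("wrist",(330,120),T)]))
E
```

```text
[ 0.5875 -0.2257  0.067 ] [ 0.6673 -0.1964  0.062 ] [ 0.6712 -0.2385  0.062 ]
wheel (587.296630859375, -226.1912841796875) 31.8726863861084 0.052857804606984554 [ 0.5915 -0.2123  0.0524] [ 0.489  -0.2355  0.0211]
roller (676.0227661132812, -196.15643310546875) 21.73540496826172 [ 0.6678 -0.196   0.056 ]
roller (671.9022827148438, -239.2788848876953) 13.904577255249023 [ 0.6713 -0.2393  0.0561]
(array([ 0.5879, -0.2257,  0.0502]), np.float64(0.00030651041974675793))
```

Request:
jog_arm --pt "0 0 0 4.5 0 0.2 2" --pt "0 0 0 4.5 0 0 2" --pt "0 0 0 4.5 0 0 2" --pt "0 0 0 3 0 0 2" --pt "0 0 0 2 0 0 2" --pt "0 0 0 0.8 0 0 2" --pt "0 0 0 0 0 0 2" --pt "0 0 0 0 0 0 2"

```text
time: 2.65
position: [0.5135, -0.2315, 0.0496]
tool_rot: [1.14, 1.25, -1.139]
ft_force: [-0.1, -0.7, 0.2]
grip_width: 0.23
```

```bash
python3 - <<'E'
from h import *
rowsto([.588,-.2245,.046],185.3,2)
p,d=get_image("wrist");cv2.imwrite("pics/w2.png",p[:,:,::-1])
E
```

```text
t 2.65 pos [ 0.5135 -0.2315  0.0496] F [-0.1 -0.7  0.2] grip 0.23
Rc [[0.002, 0.996, 0.094], [-0.001, 0.094, -0.996], [-1.0, 0.002, 0.001]]
turn [ 0.1  0.1 -0.1] shift now(cm) [ 0.38  7.48 -0.  ] after turn [ 0.36  7.48 -0.01]
```

View pics/w2.png

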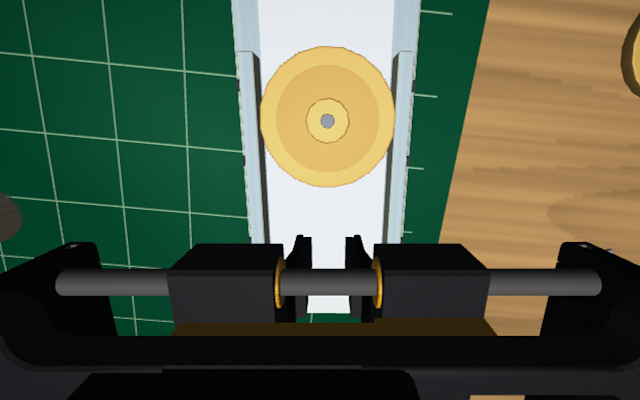

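Request:
jog_arm --pt "0 0 0 0.4 1 0 2" --pt "0 0 0 0 1 0 2" --pt "0 0 0 0 0.8 0 2" --pt "0 0 0 0 0.5 0 2" --pt "0 0 0 0 0.5 0 2" --pt "0 0 0 0 0.5 0 2" --pt "0 0 0 0 0.5 0 2" --pt "0 0 0 0 0.5 0 2" --pt "0 0 0 0 0.5 0 2" --pt "0 0 0 0 0.5 0 2"

```text
time: 3.95
position: [0.576, -0.2247, 0.0445]
tool_rot: [1.139, 1.252, -1.139]
ft_force: [-1.4, 0.2, -0.0]
grip_width: 0.232
```

Request:
jog_arm --pt "0 0 0 0 0.3 0 2" --pt "0 0 0 0 0.2 0 2" --pt "0 0 0 0 0 0 2"

```text
time: 4.32
position: [0.5809, -0.2243, 0.0446]
tool_rot: [1.139, 1.252, -1.139]
ft_force: [0.2, -0.2, -0.3]
grip_width: 0.227
```

```bash
python3 - <<'E'
from h import *
rowsto([.629,-.220,.046],185.3,2)
p,d=get_image("wrist");cv2.imwrite("pics/w3.png",p[:,:,::-1])
E
```

```text
t 4.325 pos [ 0.5809 -0.2243  0.0446] F [ 0.2 -0.2 -0.3] grip 0.227
Rc [[0.0, 0.996, 0.095], [-0.0, 0.095, -0.996], [-1.0, 0.0, 0.0]]
turn [ 0.1  0.  -0. ] shift now(cm) [-0.14  4.83  0.03] after turn [-0.14  4.83  0.02]
```

View pics/w3.png

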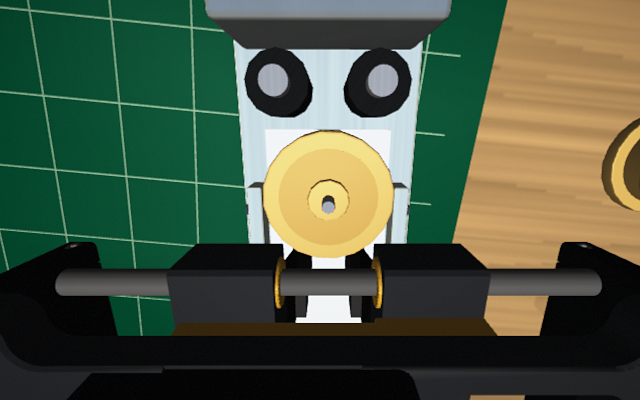

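The wheel is upright, pushed to (328,200), and just short of the rollers at rows 80–115. I'll creep the rest.

Request:
jog_arm --pt "0 0 0 0 0.2 0 2" --pt "0 0 0 0 0.2 0 2" --pt "0 0 0 0 0.2 0 2" --pt "0 0 0 0 0 0 2"

```text
time: 4.88
position: [0.5869, -0.2238, 0.0446]
tool_rot: [1.139, 1.252, -1.139]
ft_force: [-0.2, -0.7, 1.1]
grip_width: 0.231
```

Request:
jog_arm --pt "0 0 0 0 0.1 0 2" --pt "0 0 0 0 0.1 0 2"

```text
time: 5.12
position: [0.5885, -0.2237, 0.0446]
tool_rot: [1.139, 1.252, -1.14]
ft_force: [-1.5, 0.6, 0.8]
grip_width: 0.228
```

Request:
jog_arm --pt "0 0 0 0 0.1 0 2" --pt "0 0 0 0 0.1 0 2"

```text
time: 5.38
position: [0.5906, -0.2234, 0.0446]
tool_rot: [1.139, 1.252, -1.139]
ft_force: [-0.4, -0.0, 1.0]
grip_width: 0.233
```

Request:
jog_arm --pt "0 0 0 0 0.1 0 2" --pt "0 0 0 0 0 0 2"

```text
time: 5.62
position: [0.5918, -0.2233, 0.0445]
tool_rot: [1.139, 1.252, -1.139]
ft_force: [-1.4, 0.0, -0.3]
grip_width: 0.229
```

Request:
jog_arm --pt "0 0 0 0 0.1 0 2" --pt "0 0 0 0 0 0 2"

```text
time: 5.88
position: [0.5922, -0.2233, 0.0445]
tool_rot: [1.139, 1.253, -1.14]
ft_force: [-3.4, -0.4, 2.7]
grip_width: 0.234
```

```bash
python3 - <<'E'
from h import *
rowsto([.629,-.220,.046],185.3,2)
p,d=get_image("wrist");cv2.imwrite("pics/w4.png",p[:,:,::-1])
E
```

```text
t 5.875 pos [ 0.5922 -0.2233  0.0445] F [-3.4 -0.4  2.7] grip 0.234
Rc [[-0.001, 0.996, 0.094], [-0.0, 0.094, -0.996], [-1.0, -0.001, -0.0]]
turn [ 0.1 -0.   0.1] shift now(cm) [-0.15  3.69  0.02] after turn [-0.15  3.69  0.02]
```

View pics/w4.png

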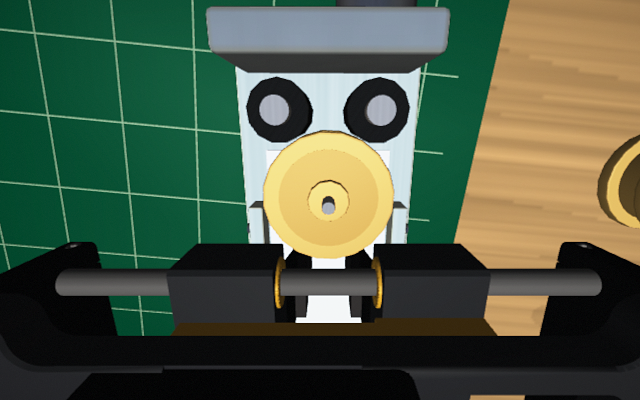

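The wheel now touches both rollers at about (290,135) and (365,135), symmetrically, and the force is rising. One more small push will confirm it.

Request:
jog_arm --pt "0 0 0 0 0.1 0 2" --pt "0 0 0 0 0 0 2" --pt "0 0 0 0 0 0 2"

```text
time: 6.3
position: [0.5924, -0.2233, 0.0444]
tool_rot: [1.138, 1.254, -1.141]
ft_force: [-4.4, 1.1, 4.7]
grip_width: 0.231
```

Request:
jog_arm --pt "0 0 0 0 -0.2 0 2" --pt "0 0 0 0 -0.3 0 2" --pt "0 0 0 0 -2 0 2" --pt "0 0 0 0 -3 0 2" --pt "0 0 0 0 0 0 2"

```text
time: 6.92
position: [0.5372, -0.2291, 0.0444]
tool_rot: [1.14, 1.252, -1.141]
ft_force: [0.5, 0.1, -0.2]
grip_width: 0.23
```

```bash
python3 - <<'E'
from h import *
np.set_printoptions(precision=4,suppress=True)
s=get_state();T=wT(s["position"],s["tool_rot"]);print(s["position"])
p,d=get_image("wrist");cv2.imwrite("pics/w5.png",p[:,:,::-1])
K=camera_info("wrist")["intrinsics"];v,u=np.mgrid[:400,:640]
X=(np.stack([(u-K[0,2])/K[0,0]*d,-(v-K[1,2])/K[1,1]*d,-d,np.ones_like(d)],-1)@T.T)[...,:3]
hsv=cv2.cvtColor(p,cv2.COLOR_RGB2HSV);m=(hsv[...,1]>80)&(hsv[...,0]<35)&(hsv[...,2]>100)&(abs(u-330)<110)&(v<235)&(X[...,2]>.046)&(X[...,2]<.058)
q=X[m];c,r=cv2.minEnclosingCircle((q[:,:2]*1000).astype(np.float32));print("wheel",c,r,np.median(q[:,2]),q[:,2].std())
m=(X[...,2]>.058)&(X[...,2]<.066)&(X[...,0]<.687)&(X[...,0]>.65)&(abs(u-330)<120)&(v<130)
for g in (u<330,u>=330):
    q=X[m&g];print(len(q),cv2.minEnclosingCircle((q[:,:2]*1000).astype(np.float32)))
E
```

```text
[ 0.5372 -0.2291  0.0444]
wheel (631.2347412109375, -219.85842895507812) 32.14187240600586 0.052693566276196646 0.001308169424648809
0 ((0.0, 0.0), 0.0)
0 ((0.0, 0.0), 0.0)
```

View pics/w5.png

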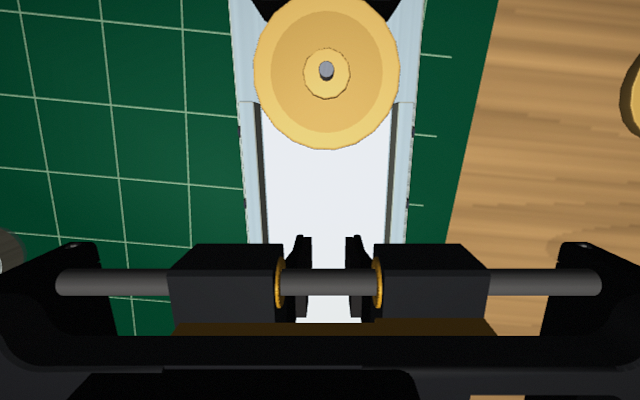

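The wheel measures (0.631, -0.220), flat, which agrees with home at about (0.629, -0.220). Next is the throttle: raise, close the jaws and turn so tool y points along controller +y.

Request:
jog_arm --pt "0 0 0 -4 0 0 2" --pt "0 0 0 -4 0 0 0" --pt "0 0 0 -4 0 0 0" --pt "0 0 0 -4 0 0 0" --pt "-10.5 0 0 0 0 0 0" --pt "-10.5 0 0 0 0 0 0" --pt "-10.5 0 0 0 0 0 0" --pt "-10.5 0 0 0 0 0 0" --pt "-10.5 0 0 0 0 0 0" --pt "-10.5 0 0 0 0 0 0"

```text
time: 8.22
position: [0.5404, -0.2278, 0.205]
tool_rot: [0.29, 1.549, -0.289]
ft_force: [0.6, -0.4, 0.2]
grip_width: 0.008
```

Request:
jog_arm --pt "-10 0 0 0 0 0 0" --pt "-9.5 0 0 0 0 0 0" --pt "0 0 0 0 0 0 0" --pt "0 0 0 0 0 0 0"

```text
time: 8.72
position: [0.5395, -0.2281, 0.2047]
tool_rot: [0.03, 1.57, -0.03]
ft_force: [-0.3, 0.3, 0.4]
grip_width: 0.008
```

```bash
python3 - <<'E'
from h import *
rowsto([.6195,.110,.204],270-1.9-0-0-180+180,2)
rowsto([.6195,.110,.204],88.1+180,2)
print(get_state()["joint_positions"].round(2))
E
```

```text
t 8.725 pos [ 0.5395 -0.2281  0.2047] F [-0.3  0.3  0.4] grip 0.008
Rc [[0.001, 0.038, 0.999], [0.0, 0.999, -0.038], [-1.0, 0.0, 0.001]]
turn [-0.3  0.1 -0. ] shift now(cm) [ 0.08 34.09  6.69] after turn [ 0.07 34.06  6.88]
t 8.725 pos [ 0.5395 -0.2281  0.2047] F [-0.3  0.3  0.4] grip 0.008
Rc [[0.001, 0.038, 0.999], [0.0, 0.999, -0.038], [-1.0, 0.0, 0.001]]
turn [-0.3  0.1 -0. ] shift now(cm) [ 0.08 34.09  6.69] after turn [ 0.07 34.06  6.88]
[ 0.78  0.24 -0.49  1.65  0.12  1.28  0.23]
```

Request:
jog_arm --pt "0 0 0 0 4.8 1 0" --pt "0 0 0 0 4.8 1 0" --pt "0 0 0 0 4.9 1 0" --pt "0 0 0 0 4.9 1 0" --pt "0 0 0 0 4.9 1 0" --pt "0 0 0 0 4.9 1 0" --pt "0 0 0 0 4.9 0.7 0" --pt "0 0 0 0 0 0 0" --pt "0 0 0 0 0 0 0"

```text
time: 9.85
position: [0.6183, 0.1098, 0.2043]
tool_rot: [0.029, 1.571, -0.03]
ft_force: [0.5, -0.7, 0.1]
grip_width: 0.005
```

```bash
python3 - <<'E'
from h import *
rowsto([.6195,.110,.204],88.1+180,2)
p,d=get_image("wrist");np.savez("w6.npz",p=p,d=d);cv2.imwrite("pics/w6.png",p[:,:,::-1])
E
```

```text
t 9.85 pos [0.6183 0.1098 0.2043] F [ 0.5 -0.7  0.1] grip 0.005
Rc [[-0.0, 0.037, 0.999], [-0.001, 0.999, -0.037], [-1.0, -0.001, -0.0]]
turn [-0.2 -0.   0. ] shift now(cm) [0.03 0.03 0.12] after turn [0.03 0.03 0.12]
```

View pics/w6.png

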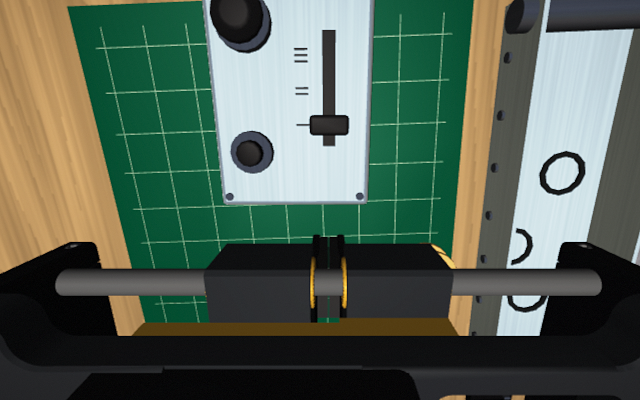

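The wrist view shows the paddle head at (329,125), the start button at (250,153) and the fingers at columns 312–347, in line with the paddle. I'll measure these from the wrist depth.

```bash
python3 - <<'E'
from h import *
np.set_printoptions(precision=4,suppress=True)
s=get_state();T=wT(s["position"],s["tool_rot"])
d=np.load("w6.npz")["d"];K=camera_info("wrist")["intrinsics"];v,u=np.mgrid[:400,:640]
X=(np.stack([(u-K[0,2])/K[0,0]*d,-(v-K[1,2])/K[1,1]*d,-d,np.ones_like(d)],-1)@T.T)[...,:3]
def r(n,u0,u1,v0,v1,z0,z1):
    m=(u>u0)&(u<u1)&(v>v0)&(v<v1)&(X[...,2]>z0)&(X[...,2]<z1);q=X[m]
    print(n,m.sum(),q.mean(0),(np.percentile(q,1,0)+np.percentile(q,99,0))/2,np.ptp(q,0))
r("pad",300,360,110,140,.1,.112);r("start",225,280,125,180,.078,.087);r("top",230,360,60,195,.055,.065);r("stop",200,280,0,60,.084,.1)
E
```

```text
pad 802 [0.621  0.1808 0.1061] [0.621  0.1807 0.1056] [0.0318 0.0165 0.006 ]
start 539 [0.5482 0.1585 0.0822] [0.548  0.1584 0.0813] [0.0228 0.0227 0.0066]
top 14973 [0.5909 0.1797 0.0604] [0.5871 0.1755 0.0604] [0.1308 0.1275 0.0075]
stop 1865 [0.5524 0.2623 0.0904] [0.5515 0.2614 0.0894] [0.0412 0.0293 0.0113]
```

Request:
jog_arm --pt "0 0 0 4 0 0.2 0" --pt "0 0 0 4 0 0 0" --pt "0 0 0 2.3 0 0 0" --pt "0 0 0 0 2 0 0" --pt "0 0 0 0 1.5 0 0" --pt "0 0 0 0 1.5 0 0" --pt "0 0 0 0 0 0 0"

```text
time: 10.78
position: [0.6224, 0.1619, 0.1028]
tool_rot: [0.027, 1.569, -0.026]
ft_force: [0.4, 0.2, -0.2]
grip_width: 0.007
```

Request:
jog_arm --pt "0 0 0 0 0.7 0 0" --pt "0 0 0 0 0.7 0 0" --pt "0 0 0 0 0.7 0 0" --pt "0 0 0 0 0.7 0 0" --pt "0 0 0 0 0.7 0 0"

```text
time: 11.4
position: [0.6229, 0.1949, 0.1014]
tool_rot: [0.027, 1.571, -0.029]
ft_force: [-1.2, -6.6, 3.0]
grip_width: 0.007
```

Request:
jog_arm --pt "0 0 0 0 0.7 0 0" --pt "0 0 0 0 0.7 0 0" --pt "0 0 0 0 0.7 0 0" --pt "0 0 0 0 0 0 0"

```text
time: 11.9
position: [0.6236, 0.2181, 0.1015]
tool_rot: [0.028, 1.571, -0.025]
ft_force: [-0.3, 0.4, 0.0]
grip_width: 0.005
```

Request:
jog_arm --pt "0 0 0 0 0.3 0 0" --pt "0 0 0 0 0.2 0 0" --pt "0 0 0 0 0 0 0"

```text
time: 12.28
position: [0.6241, 0.2211, 0.1015]
tool_rot: [0.028, 1.571, -0.028]
ft_force: [-1.0, 0.2, -0.2]
grip_width: 0.007
```

Request:
jog_arm --pt "0 0 0 0 0.2 0 0" --pt "0 0 0 0 0 0 0"

```text
time: 12.52
position: [0.6242, 0.2231, 0.1015]
tool_rot: [0.028, 1.571, -0.028]
ft_force: [-0.9, 0.6, -0.1]
grip_width: 0.001
```

Request:
jog_arm --pt "0 0 0 0 -2 0 0" --pt "0 0 0 -4 -2 0 0" --pt "0 0 0 -4 -4 0 0" --pt "0 0 0 0 -4 0 0" --pt "0 0 0 0 0 0 0" --pt "0 0 0 0 0 0 0"

```text
time: 13.28
position: [0.6196, 0.102, 0.1814]
tool_rot: [0.03, 1.571, -0.03]
ft_force: [0.1, -0.3, -0.3]
grip_width: 0.007
```

```bash
python3 - <<'E'
from h import *
np.set_printoptions(precision=4,suppress=True)
s=get_state();T=wT(s["position"],s["tool_rot"])
p,d=get_image("wrist");cv2.imwrite("pics/w7.png",p[:,:,::-1])
K=camera_info("wrist")["intrinsics"];v,u=np.mgrid[:400,:640]
X=(np.stack([(u-K[0,2])/K[0,0]*d,-(v-K[1,2])/K[1,1]*d,-d,np.ones_like(d)],-1)@T.T)[...,:3]
m=(X[...,2]>.1)&(X[...,2]<.112)&(X[...,0]>.6)&(X[...,0]<.645)&(v<220);q=X[m]
print("pad",m.sum(),q.mean(0),np.ptp(q,0))
m=(X[...,2]>.078)&(X[...,2]<.087)&(abs(X[...,0]-.548)<.02)&(abs(X[...,1]-.1585)<.02)&(v<220);q=X[m];print("start",m.sum(),q.mean(0),np.ptp(q,0))
rowsto([.5481,.1585,.115],268.1,0)
E
```

```text
pad 1351 [0.6228 0.2408 0.1059] [0.0319 0.0166 0.0089]
start 653 [0.5481 0.1596 0.0823] [0.023  0.0229 0.0064]
t 13.325 pos [0.6195 0.1032 0.1813] F [0.3 0.7 0.2] grip 0.005
Rc [[-0.001, 0.036, 0.999], [0.0, 0.999, -0.036], [-1.0, 0.0, -0.001]]
turn [-0.2 -0.  -0. ] shift now(cm) [ 6.64  5.27 -7.33] after turn [ 6.63  5.29 -7.32]
```

View pics/w7.png

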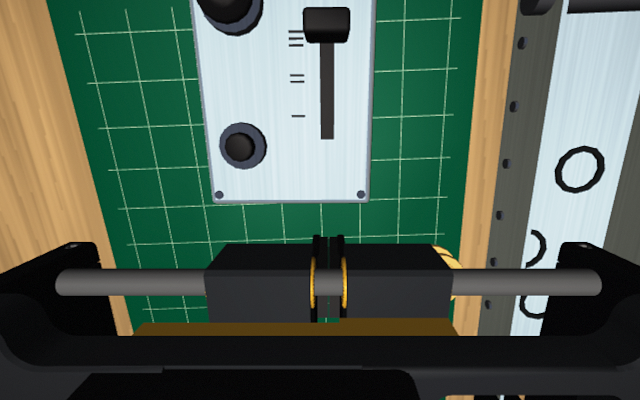

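The paddle, at (327,25) in the picture, has moved 60 mm, so it is at the second stop. I'll recheck the wheel and bystanders before pressing start.

```bash
python3 - <<'E'
from h import *
np.set_printoptions(precision=4,suppress=True)
p,d=get_image("top");cv2.imwrite("pics/top2.png",p[:,:,::-1])
c=camera_info("top");K=c["intrinsics"];T=c["world_from_camera"]
v,u=np.mgrid[:400,:640];X=(np.stack([(u-K[0,2])/K[0,0]*d,-(v-K[1,2])/K[1,1]*d,-d,np.ones_like(d)],-1)@T.T)[...,:3]
m=(X[...,2]>.044)&(X[...,2]<.058)&(X[...,0]>.57)&(X[...,0]<.665)&(abs(X[...,1]+.218)<.045)
hsv=cv2.cvtColor(p,cv2.COLOR_RGB2HSV);m&=(hsv[...,1]>60)
q=X[m];print("wheel",m.sum(),q.mean(0),cv2.minEnclosingCircle((q[:,:2]*1000).astype(np.float32)))
E
```

```text
wheel 361 [ 0.6306 -0.218   0.0521] ((637.4340209960938, -211.5642547607422), 40.357608795166016)
```

View pics/top2.png

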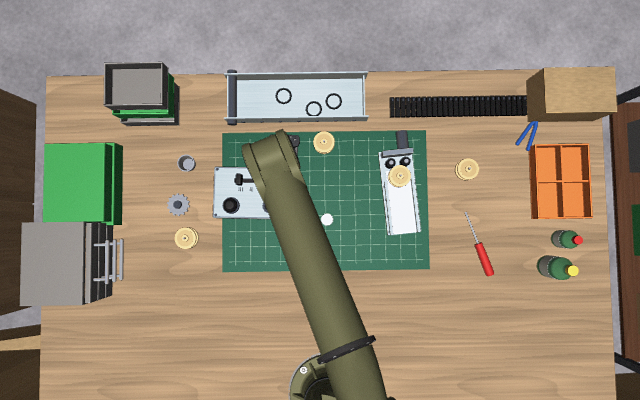

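The top view puts the wheel at (0.6306, -0.218) against a computed home of (0.6296, -0.2183), so it's home. The pot and spares haven't moved. Next I'll go above the start button.

Request:
jog_arm --pt "0 0 0 0 2.8 -3.7 0" --pt "0 0 0 0 2.7 -3.7 0" --pt "0 0 0 0 0 0 0" --pt "0 0 0 4 0 0 0" --pt "0 0 0 2.5 0 0 0" --pt "0 0 0 0 0 0 0" --pt "0 0 0 0 0 0 0"

```text
time: 14.25
position: [0.5487, 0.1611, 0.1174]
tool_rot: [0.029, 1.569, -0.028]
ft_force: [-0.3, 0.0, 0.7]
grip_width: 0.003
```

```bash
python3 - <<'E'
from h import *
rowsto([.5481,.1590,.096],268.1,0)
E
```

```text
t 14.25 pos [0.5487 0.1611 0.1174] F [-0.3  0.   0.7] grip 0.003
Rc [[0.001, 0.036, 0.999], [0.001, 0.999, -0.036], [-1.0, 0.001, 0.001]]
turn [-0.2  0.1 -0. ] shift now(cm) [ 2.14 -0.21 -0.06] after turn [ 2.14 -0.21 -0.06]
```

Request:
jog_arm --pt "0 0 0 1 -0.2 0 0" --pt "0 0 0 0.4 0 0 0" --pt "0 0 0 0.4 0 0 0" --pt "0 0 0 0.2 0 0 0" --pt "0 0 0 0.2 0 0 0" --pt "0 0 0 0 0 0 0"

```text
time: 15.0
position: [0.548, 0.1583, 0.0954]
tool_rot: [0.028, 1.57, -0.029]
ft_force: [-3.2, -2.1, 7.6]
grip_width: 0.001
```

Request:
jog_arm --pt "0 0 0 0.1 0 0 0" --pt "0 0 0 0.1 0 0 0" --pt "0 0 0 0 0 0 0"

```text
time: 15.38
position: [0.5481, 0.1584, 0.0952]
tool_rot: [0.027, 1.57, -0.03]
ft_force: [-7.3, -3.2, 18.8]
grip_width: 0.008
```

The button has bottomed out: force is 19 N with no further travel. Now release and retreat.

Request:
jog_arm --pt "0 0 0 -1 0 0 0" --pt "0 0 0 -4 0 0 0" --pt "0 0 0 -5 0 0 0" --pt "0 0 0 0 -5 0 0" --pt "0 0 0 0 -5 0 0" --pt "0 0 0 0 -2 0 0" --pt "0 0 0 0 0 0 0" --pt "0 0 0 0 0 0 0" --pt "0 0 0 0 0 0 0"

```text
time: 16.5
position: [0.5435, 0.0407, 0.1925]
tool_rot: [0.027, 1.571, -0.026]
ft_force: [0.1, 0.6, 1.0]
grip_width: 0.004
```

```bash
python3 - <<'E'
from h import *
np.set_printoptions(precision=4,suppress=True)
s=get_state();T=wT(s["position"],s["tool_rot"]);print(s["ft_force"])
v,u=np.mgrid[:400,:640]
for n in ("wrist","top","scene"):
    p,d=get_image(n);cv2.imwrite(f"pics/f_{n}.png",p[:,:,::-1])
    c=camera_info(n);K=c["intrinsics"];M=T if n=="wrist" else c["world_from_camera"]
    X=(np.stack([(u-K[0,2])/K[0,0]*d,-(v-K[1,2])/K[1,1]*d,-d,np.ones_like(d)],-1)@M.T)[...,:3]
    hsv=cv2.cvtColor(p,cv2.COLOR_RGB2HSV)
    for nm,(x,y,r,z0,z1) in dict(pad=(.622,.241,.025,.1,.112),start=(.548,.1585,.02,.077,.09),stop=(.552,.266,.025,.086,.1),wheel=(.63,-.219,.036,.044,.058)).items():
        m=(abs(X[...,0]-x)<r)&(abs(X[...,1]-y)<r)&(X[...,2]>z0)&(X[...,2]<z1)
        if n=="wrist": m&=v<220
        if nm=="wheel": m&=hsv[...,1]>60
        if m.sum()>5: print(n,nm,m.sum(),X[m].mean(0),np.median(X[m][:,2]))
E
```

```text
[0.0904 0.647  1.0367]
wrist start 741 [0.547  0.1588 0.0822] 0.08233713944920373
top pad 66 [0.6217 0.2425 0.1053] 0.10549609168744478
top start 57 [0.5456 0.1591 0.0819] 0.08160009680992686
top stop 150 [0.5499 0.2684 0.0907] 0.090248923215408
top wheel 358 [ 0.6305 -0.2184  0.0522] 0.0524796156886399
scene pad 63 [0.6263 0.242  0.105 ] 0.10486664231342813
scene stop 116 [0.5538 0.2685 0.0899] 0.0898135564818014
scene wheel 486 [ 0.6345 -0.2193  0.0517] 0.051487830328651785
```

View pics/f_scene.png

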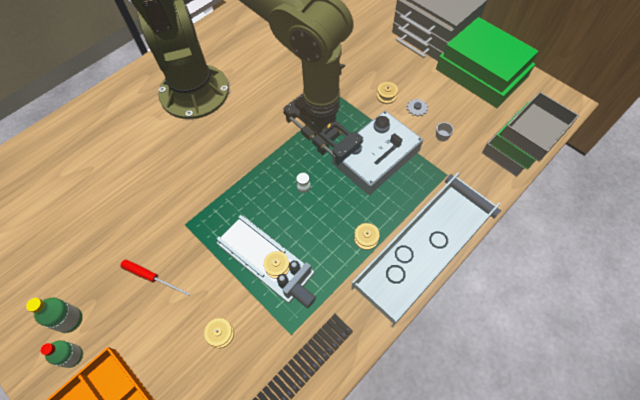

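The scene view shows the wheel against the rollers at (277,263), the lever at its far end at (396,140), the bystanders in place and the gripper clear. I'm handing the job in.

```bash
python3 -c "
from bench import *
print(close_job())"
```

```text
the job is handed in; nothing more can be done
None
```

I ran the job through and handed it in at about 16.6 s of the 54 s allowed. No verdict was reported, so these are my own last checks.

- **Wheel:** I pushed it home with the fingertips, flat all the way. It measured (0.6305, -0.2184) m from above, against a home of about (0.6296, -0.2183) m worked out from the rollers. The scene camera placed it about 4 mm further along x, but it read the throttle paddle and stop button about 4 mm off in x too, so I put that down to a camera offset.
- **Throttle:** The lever moved 60 mm to the second stop before I touched the start button. It was still there at the end.
- **Start button:** I pressed it until it bottomed out. The force reached 19 N with almost no further travel, and I then released it. Its top read 82 mm afterwards, so it is out again.
- **Everything else:** The stop button reads about 90 mm high, the same as at the start. The pot, spare wheels and other items look unmoved in the pictures; I did not re-measure them. The gripper was clear, with about 1 N of force showing.

No check failed.

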